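# Clamp the lid of the watch pressure tester

## Task

The watch is in the pressure tester with the clear lid on, ready for its water-resistance test. With a finger, push the swing strap round over the lid until it stops against the catch post, then push the red cam lever all the way down so that the lid is clamped. Do not lift the lid or shift it, and leave the other things on the bench where they are.

Things in the scene. Friction and masses are not known exactly. Their poses are not given: they have to be found in the camera images.
- tester: Bench pressure tester, fixed: grey base 200 (x) x 124 (y) x 14 mm, round chamber 100 mm across, hinge post at x = +65 mm, catch post at x = -65 mm (head 20 mm across, top 110.5 mm up), both on y = 0; pod with dial gauge at x 0 to 90, y -63 to -129 mm, up to 85 mm high. Origin: underside of the base, centre; x runs from catch post to hinge post, y to the side where the strap is parked.
- strap (a joint): Swing strap's angle in rad about the vertical axis of the hinge post: 0 = over the middle of the lid, against the catch post (end stop); grows to 1.75 as it is swung out to the tester's +y side, clockwise seen from above. Stiff hinge: it stays where it is left; about 1 N at the free end moves it.
- strap_pivot (a point): Point on the hinge post's axis at half the strap's thickness (97.5 mm above the bench); turns with the strap: its -x axis points along the strap to the free end, its +y is the strap's trailing side (the side to push on to bring the strap over the lid), z up.
- strap_end (a point): Middle of the strap's free end face, 167 mm from the pivot, axes as strap_pivot. The strap is a bright steel bar 26 mm wide, 10 mm thick, underside 92.5 and top 102.5 mm above the bench, notched on its leading side 122 to 138 mm from the pivot for the catch post. The last 29 mm reach beyond that post, with only the base plate (and perhaps low bystanders) below.
- lever (a joint): Cam lever's angle in rad about its cross pin on the strap: 0 = fully down, lying along the strap towards the free end (end stop); about 1.57 = upright; grows to 2.0 as it leans back towards the hinge post. Stiff: stays where it is left; about 2 to 5 N near its end moves it. Near the bottom the cam presses the foot on the lid.
- lever_pivot (a point): Axis of the lever's cross pin, on the strap's centre line 65 mm from the hinge axis and 18 mm above the strap's top (120.5 mm above the bench); turns with the lever: -x points along the lever to its tip, y along the pin, z out of the lever's upper face (the face to push on).
- lever_tip (a point): Middle of the lever's end, 97 mm from the pin, same axes as lever_pivot. The red grip is 22 mm wide and 11 mm thick and covers the last 56 mm.
- foot: Black pressure foot, 16 mm across, under the strap below the lever pin; origin in its lower face. With the lever upright it clears the lid's boss by 3.5 mm; with the strap over the lid, pushing the lever down drives it onto the boss.
- lid: Loose clear acrylic lid, 100 mm across, lying on the chamber rim and centred by a 6 mm spigot; origin in the middle of its underside flange (at the rim), its steel boss 20 mm across tops out 19 mm above that (83 mm above the bench).
- chamber_top (a point): Centre of the chamber rim, 64 mm above the bench, where the lid's origin belongs.
- movement_box: Bystander: yellow box with clear top, 60 x 60 x 28 mm, right of the chamber in front of the gauge pod; origin at the underside.
- loupe: Bystander: red eye loupe standing, 34 mm across, 34 mm high, left of the chamber; origin at the underside.
- movement_holder: Bystander: black round holder with a watch movement, 60 mm across, 22 mm high; origin at the underside.
- dust_cover: Bystander: glass dust cover with a black knob, 64 mm across, 47 mm high; origin at the underside.
- watch_cushion: Bystander: blue cushion with a watch head on it, 75 x 60 x 31 mm; origin at the underside.
- oil_stand: Bystander: grey round stand with four coloured oil cups, 68 mm across, 22 mm high; origin at the underside.
- tweezers: Bystander: steel tweezers lying on the mat, 130 mm long, 8 mm high; origin in the middle of the underside.
- screwdriver: Bystander: small screwdriver with a green handle lying on the mat, 110 mm long; origin in the middle of the underside.
Not all that is in view belongs to the job. Leave any turquoise look-alike of the lid alone.

How it is judged:
On the way, in this order (a step that is already met when the one before it is completed fails the run):
1. the strap is swung over the lid against the catch post while the lever is still raised (value of joint strap below 0.05 rad and value of joint lever above 1.1 rad), for 0.2 s.
2. the cam lever is pushed fully down and the foot bears on the lid (value of joint lever below 0.1 rad and value of joint strap below 0.05 rad and contact force between foot and lid above 8 N), for 0.2 s.
At the end, for the whole second after the job is handed in: The strap lies over the lid against the catch post (within 0.05 rad), the cam lever is fully down (within 0.1 rad), the foot bears on the lid with more than 8 N, which it does by itself with the lever down, and the lid sits centred on the chamber (within 5 mm), at rest (all of step 2 and horizontal distance between lid and chamber_top below 0.005 m and linear speed of lid below 0.02 m/s); the robot touches nothing.
It fails at once if the lid is lifted or shifted by more than 6 mm (distance of lid from where it was at the start of the episode above 0.006 m).
It fails at once if another thing on the bench is moved by more than 15 mm (distance of any of movement_box, loupe, movement_holder, dust_cover, watch_cushion, oil_stand, tweezers, screwdriver from where it was at the start of the episode above 0.015 m).
It also fails if it takes over 58 s, if anything falls off the work surface, if the arm or the gripper's body presses on something with over 40 N, if the wrist force passes 120 N, or if a joint passes its speed limit or range.

## Robot

A 6-joint arm with a two-finger parallel gripper is mounted at the origin on the work surface. World frame = base frame: x ahead of the robot, y to its left, z up, the work surface at z = 0. Lengths are in m, angles in rad, forces in N, time in s.
With the tool pointing down it reaches from about 0.3 to 1 m from the base axis. Payload 5.1 kg.
Tool frame: the origin (TCP) lies where the fingers leave the gripper's body, on its centre line; the fingertips stand 78 mm ahead of it and the grasp point (between the pads) lies manip.grasp_offset ahead of it (manip.grasp_offset is the distance from the TCP to the grasp point, in m); z points along the fingers, y is the line along which they close (so a half turn about z gives the same grasp; the last joint's range is limited). The gripper opens to 95 mm and grips with 3 to 60 N. Pads are 20 mm wide; open, the fingers measure 119 mm over their backs; the gripper's body (75 mm by 180 mm) begins 59 mm behind the grasp point.
Start: joints at [1.089, 0.124, 1.65, -0, 1.367, -0.083], TCP at [0.252, 0.599, 0.292] pointing down, gripper open.
Joint ranges: [-2.61, 2.61], [-1.02, 2.33], [0.03, 2.71], [-1.35, 4.49], [0.32, 2.68], [-2.91, 2.91]. Speed limits (rad/s): [2.57, 2.57, 3.14, 3.14, 3.14, 3.14].

## Interface

Orientations are given as a unit quaternion [x, y, z, w].
In Python, from workcell import manip gives the robot as it stands. The module is installed in compiled form; this text tells all that it offers.
- The arm moves only by the tool arm_command, never from a script. Its argument "targets" is text: rows parted by semicolons, each of 7 numbers parted by spaces: the closure, from 0 (fully open) to 1 (shut), then the shift along the tool's x, y, z in m, then the turn, a rotation vector about the tool's x, y, z in degrees. A call has 1 to 20 rows; each row shifts and turns the commanded pose from where the row before left it, along the tool's axes as they then stand; what a row does not reach is not made up. A row lasts 1/8 s, in which the tool goes at most 62.5 mm and 10.7 degrees, less where a joint would pass 70% of its speed; a pose out of reach is approached as far as the arm can. A call with a gripper value outside its range is refused whole. The fingers move at their own pace and stop on an object; "force" is the grip in N (left out, the last holds). Time passes only in rows, so rows that do not move let the fingers close. It gives the time, the measured TCP pose, the force, the opening and the grip force at its end, in the units of the state.
- manip.sense(): the state, without advancing time (a new reading comes with each control period).
- manip.read_camera(name): name is "scene" or "top" or "wrist"; returns a dict with "frame" (480x640x3 uint8, blue, green, red), "range_z" (480x640 float32, m along the optical axis (not along the pixel's ray), 0 where there is no reading), "mtx" (3x3 intrinsics, pixels), "rvec" (rotation vector, rad) and "tvec" (3), from world to camera coordinates, as OpenCV has them; the wrist camera has in their place "mount" (4x4, takes a point from camera to tool coordinates, whose origin is the TCP and whose axes are the flange's). Camera axes: x right, y down, z forward; pixel columns grow to the right and rows downward; lengths in m; the calibration is good to about 2 mm. A picture is of the moment at which its call begins: read the wrist's pose just before it.
- manip.finish_job(): hands the job in; it is judged then, once.
The state is a dict: "time": time; "q": joint angles; "qvel": joint speeds; "joint_torque": joint torques, N m; "eef_pos": TCP position; "ee_rot": TCP orientation; "wrist_force": force on the tool from outside, world axes, zero at the start; "moment": the same for the moment, N m; "finger_gap": finger opening in m; "finger_force": force on a finger pad.
Only numpy, scipy, OpenCV 4.12 (cv2) and the standard library are available. Lean on these libraries where they do the work, as an engineer would, in place of code of your own. Each camera call takes 0.05 s, during which the arm holds its last target. There are 200 camera calls.

## Working session

There is one attempt and no reset: what is moved stays moved. The work goes in short steps, Python scripts to look and compute and a tool call to move; the robot and the scene stay as the last step left them, time stands still between calls to the robot, and variables do not carry over. Pictures are saved under pics/ and viewed, at most 10 in all, crops included, and the job is handed in when it is done.

Besides the shell and the picture viewer there is one more tool, called after "Call:" by a JSON object that holds its "name" and its "arguments", one argument or row to a line. arm_command: Moves the arm, as the interface text tells. Its arguments: {"type":"object","properties":{"targets":{"type":"string"},"force":{"type":"number"}},"required":["targets"]}

```bash
mkdir -p pics; cat > h.py <<'E'
import numpy as np, cv2
from workcell import manip
from scipy.spatial.transform import Rotation as R
def cam(n):
    c=manip.read_camera(n)
    if 'rvec' in c:
        M=R.from_rotvec(np.ravel(c['rvec'])).as_matrix(); c['Rcw']=M.T; c['o']=-M.T@np.ravel(c['tvec'])
    return c
def ray(c,u,v,z):
    d=c['Rcw']@np.linalg.solve(c['mtx'],[u,v,1.]); return c['o']+d*(z-c['o'][2])/d[2]
def cloud(c):
    v,u=np.mgrid[0:480,0:640]; Z=c['range_z']
    P=np.stack([u,v,np.ones_like(u)],-1)@np.linalg.inv(c['mtx']).T*Z[...,None]
    return P@c['Rcw'].T+c['o']
E
python3 - <<'E'
from h import *
for n in('scene','top'):
    c=cam(n); cv2.imwrite(f'pics/{n}0.png',c['frame']); np.savez(f'{n}0.npz',**c); print(n,c['o'])
s=manip.sense();print(s,manip.grasp_offset)
E
```

```text
scene [0.74720278 0.40664309 0.92152066]
top [ 0.40397499 -0.03148504  1.25380602]
{'time': 0.1, 'q': array([ 1.08939744e+00,  1.24440211e-01,  1.65147363e+00, -1.40100029e-05,
        1.36750325e+00, -8.26127080e-02]), 'qvel': array([-5.05767573e-04,  7.39908592e-05, -1.76866088e-03, -6.59890730e-04,
       -1.31441060e-03,  7.06325193e-04]), 'joint_torque': array([ 1.88689451e-04, -4.18879652e+01, -3.61095858e+01,  7.77799333e-02,
        4.61360661e-02, -5.96648738e-05]), 'eef_pos': array([0.25224004, 0.59861306, 0.29114735]), 'ee_rot': array([ 1.98073004e-01,  9.80186846e-01, -8.78092489e-04, -2.47265754e-04]), 'wrist_force': array([ 0.54962558, -0.1424    ,  0.5142257 ]), 'moment': array([-0.00259181,  0.0186955 , -0.01714788]), 'finger_force': 0.0, 'finger_gap': 0.09481404459656328} 0.0588
```

View pics/top0.png

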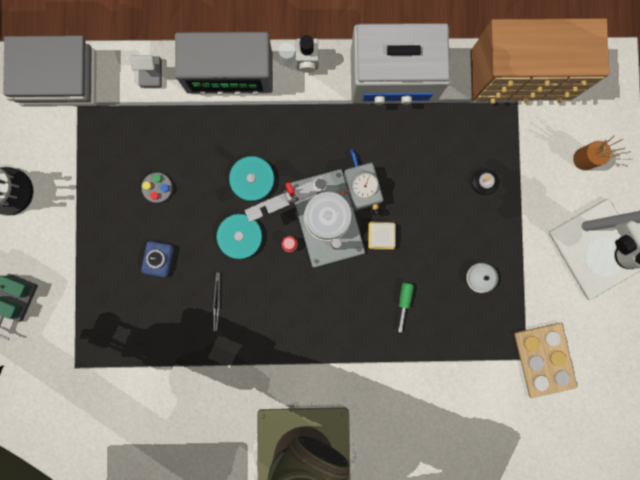

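View pics/scene0.png

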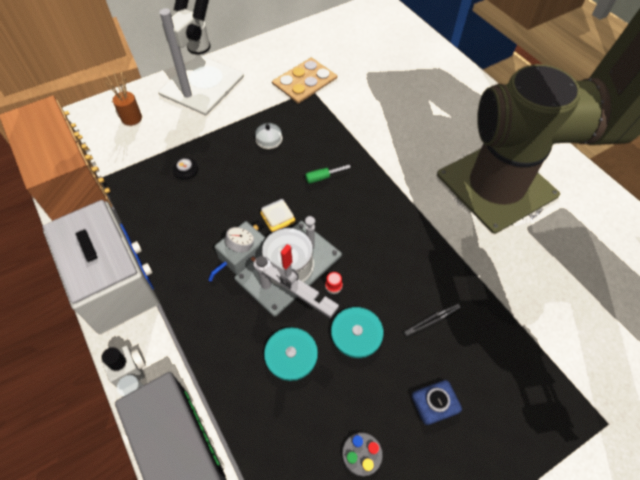

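The top view looks down with +x up and +y to the left. The tester's strap runs from the hinge at (320,183) to its free end at about (248,213), the catch post is at (337,243), and the red lever is at (291,188). 

What could be confused with the target:
- **Lid:** the clear lid at (328,215) is the real one. The turquoise discs at (251,178) and (239,237) are look-alikes.
- **Lever:** the red loupe at (289,243) could be taken for the red lever at (291,188).

By the description I choose the clear lid and the lever on the strap. Next I'll measure and check this in a close crop.

```bash
python3 - <<'E'
from h import *
for n,(x0,y0,x1,y1) in dict(top=(225,145,400,275),scene=(205,210,385,345)).items():
    c=dict(np.load(f'{n}0.npz')); P=cloud(c); z=P[...,2]
    roi=np.zeros(z.shape,bool); roi[y0:y1,x0:x1]=1
    m=roi&(z>.094)&(z<.108); hsv=cv2.cvtColor(c['frame'],cv2.COLOR_BGR2HSV); m&=hsv[...,1]<70
    k,l,st,ce=cv2.connectedComponentsWithStats(m.astype('u1'))
    for i in range(1,k):
        if st[i,4]>25:
            q=P[l==i]; r=cv2.minAreaRect((q[:,:2]*1000).astype('f4')); print(n,st[i],r,q[:,2].mean()); print(cv2.boxPoints(r).round())
    red=roi&((hsv[...,0]<8)|(hsv[...,0]>172))&(hsv[...,1]>150)
    k,l,st,ce=cv2.connectedComponentsWithStats(red.astype('u1'))
    for i in range(1,k):
        if st[i,4]>15:
            q=P[l==i]; print(n,'red',st[i],q.mean(0).round(3),q[q[:,2].argmax()].round(3),q[q[:,2].argmin()].round(3))
    t=roi&(z>.108)&(z<.116)&(hsv[...,1]<70)
    k,l,st,ce=cv2.connectedComponentsWithStats(t.astype('u1'))
    for i in range(1,k):
        if st[i,4]>8: print(n,'post',st[i],P[l==i].mean(0).round(3))
    lo=P[roi&(z>.02)&(z<.15)]
    cv2.imwrite(f'pics/{n}c.png',cv2.resize(c['frame'][y0:y1,x0:x1],None,fx=4,fy=4,interpolation=cv2.INTER_CUBIC))
    g=P[roi&(z>.01)&(z<.018)]
    r=cv2.minAreaRect((g[:,:2]*1000).astype('f4')); print('base?',r)
E
```

```text
top [295 177  33  24 327] ((583.3206787109375, -24.988048553466797), (31.420679092407227, 71.40001678466797), 22.31879425048828) 0.10391507390258878
[[555.   2.]
 [582. -64.]
 [611. -52.]
 [584.  14.]]
top [245 194  47  28 470] ((544.77978515625, 65.0094223022461), (27.24665069580078, 95.38436126708984), 22.824466705322266) 0.10407088347704042
[[514. 104.]
 [551.  16.]
 [576.  26.]
 [539. 114.]]
top red [285 182   9  14  75] [0.569 0.016 0.193] [0.565 0.013 0.223] [ 0.614  0.025 -0.003]
top red [282 236  15  15  57] [0.468 0.023 0.019] [0.458 0.02  0.039] [0.482 0.04  0.002]
top post [312 179  14  10  80] [ 0.591 -0.044  0.113]
top post [332 239   9   9  64] [ 0.466 -0.077  0.112]
base? ((546.4827880859375, -25.162567138671875), (385.32830810546875, 286.3704833984375), 87.36626434326172)
scene [ 254  257   84   61 1054] ((561.6559448242188, 27.24744415283203), (30.96042251586914, 182.4196319580078), 24.161163330078125) 0.10152765384373652
[[510. 104.]
 [585. -62.]
 [613. -50.]
 [538. 117.]]
scene red [281 245  11  24 177] [0.569 0.021 0.199] [0.562 0.013 0.22 ] [0.574 0.023 0.166]
scene red [325 271  18  20 173] [0.473 0.03  0.021] [0.747 0.407 0.922] [ 0.456 -0.006 -0.005]
scene post [305 217  10   8  56] [ 0.467 -0.075  0.11 ]
scene post [256 256  12  11  95] [ 0.593 -0.041  0.111]
scene post [285 284   7   4  13] [0.575 0.029 0.112]
base? ((539.5162963867188, -4.87646484375), (244.30445861816406, 395.3940734863281), 10.658124923706055)
```

View pics/topc.png

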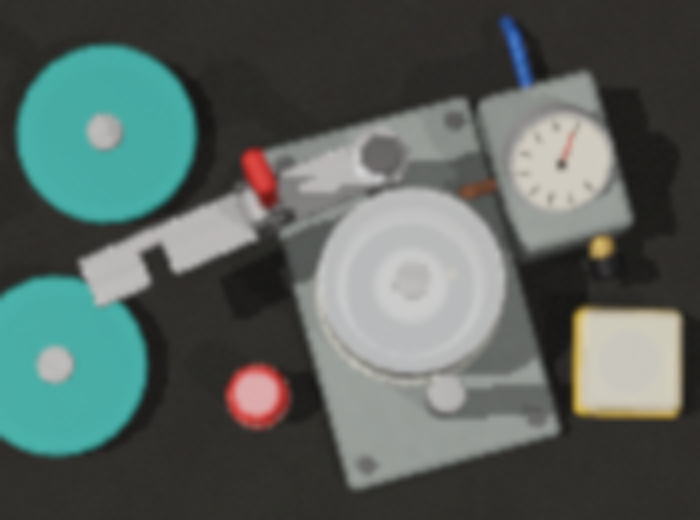

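The crop confirms it: notched steel strap with upright red lever, hinge at about (0.592,-0.043) and catch at (0.467,-0.076). They are 130 mm apart, as specified. The strap end is at about (0.526,0.110), 166 mm from the hinge, so the strap angle is about 1.42 rad. I'll move above the trailing side of the free end.

Call:
{"name": "arm_command", "arguments": {
  "targets": "1 -0.040 -0.027 0 0 0 0;1 -0.040 -0.027 0 0 0 0;1 -0.040 -0.027 0 0 0 0;1 -0.040 -0.027 0 0 0 0;1 -0.040 -0.027 0 0 0 0;1 -0.040 -0.027 0 0 0 0;1 -0.040 -0.027 0 0 0 0;1 -0.040 -0.027 0 0 0 0;1 -0.040 -0.027 0 0 0 0;1 -0.040 -0.027 0 0 0 0;1 -0.040 -0.027 0 0 0 0;1 -0.040 -0.027 0 0 0 0;1 0 0 0 0 0 8.7;1 0 0 0 0 0 8.7;1 0 0 0 0 0 8.7;1 0 0 0 0 0 8.7;1 0 0 0 0 0 8.7;1 0 0 0 0 0 0;1 0 0 0 0 0 0",
  "force": 20
}}

```text
time: 2.48
eef_pos: [0.5688, 0.114, 0.292]
ee_rot: [0.546, 0.838, -0.0, -0.0]
wrist_force: [0.1, 0.2, 0.8]
finger_gap: 0.0002
finger_force: 0.0
```

```bash
cat >> h.py <<'E'
H=np.array([.592,-.0425]); C=np.array([.4665,-.076])
def togo(xyz,xang):
    "shift in the tool's axes and turn about tool z (deg) to a tool-down pose whose x axis has heading xang (deg)"
    s=manip.sense(); T=R.from_quat(s['ee_rot'])
    D=R.from_matrix(np.column_stack([[np.cos(np.radians(xang)),np.sin(np.radians(xang)),0],[np.sin(np.radians(xang)),-np.cos(np.radians(xang)),0],[0,0,-1]]))
    print('t',s['time'],'pos',s['eef_pos'].round(4),'F',s['wrist_force'].round(1),'gap',round(s['finger_gap'],4))
    print('shift',T.inv().apply(np.array(xyz)-s['eef_pos']).round(4),'turn',np.degrees((T.inv()*D).as_rotvec()).round(2))
E
python3 - <<'E'
from h import *
togo([.567,.114,.166],113.6)
c=cam('wrist'); cv2.imwrite('pics/w1.png',c['frame'])
s=manip.sense(); T=R.from_quat(s['ee_rot']).as_matrix(); M=c['mount']
c['Rcw']=T@M[:3,:3]; c['o']=T@M[:3,3]+s['eef_pos']
P=cloud(c); z=P[...,2]; hsv=cv2.cvtColor(c['frame'],cv2.COLOR_BGR2HSV)
m=(c['range_z']>.05)&(z>.096)&(z<.108)
k,l,st,ce=cv2.connectedComponentsWithStats(m.astype('u1'))
for i in range(1,k):
    if st[i,4]>300:
        q=P[l==i]; r=cv2.minAreaRect((q[:,:2]*1000).astype('f4')); print(st[i],q[:,2].mean()); print(cv2.boxPoints(r).round())
E
```

```text
t 2.475 pos [0.5688 0.114  0.292 ] F [0.1 0.2 0.8] gap 0.0002
shift [ 0.0007 -0.0016  0.126 ] turn [-0.03 -0.01  0.17]
[ 253  219   33   82 2271] 0.10289617648856128
[[514. 105.]
 [542.  40.]
 [566.  50.]
 [538. 116.]]
[596 236  44  64 986] 0.10186830765406735
[[814. 222.]
 [815. 162.]
 [823. 162.]
 [822. 222.]]
[538 365  29  31 416] 0.10305374099681484
[[814.  95.]
 [817.  61.]
 [824.  61.]
 [822.  96.]]
```

View pics/w1.png

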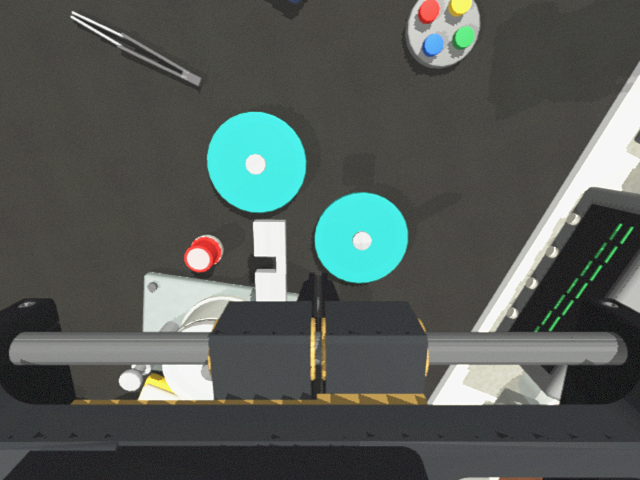

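The wrist view shows the strap end at about (270,222), with its edges matching the earlier fix. The closed fingers at (318,290) are on the trailing side. I'll descend, close the gap, then sweep the arc.

Call:
{"name": "arm_command", "arguments": {
  "targets": "1 0 0 0.021 0 0 0;1 0 0 0.021 0 0 0;1 0 0 0.021 0 0 0;1 0 0 0.021 0 0 0;1 0 0 0.021 0 0 0;1 0 0 0.021 0 0 0;1 0 0 0 0 0 0;1 0 -0.008 0 0 0 0;1 0 -0.008 0 0 0 0;1 0 0 0 0 0 0"
}}

```text
time: 3.78
eef_pos: [0.5541, 0.1074, 0.1672]
ee_rot: [0.547, 0.837, 0.0, 0.001]
wrist_force: [-0.1, 0.2, 0.3]
finger_gap: 0.0003
finger_force: 0.0
```

Call:
{"name": "arm_command", "arguments": {
  "targets": "1 0.0016 -0.0134 0 0 0 -5;1 0.0016 -0.0134 0 0 0 -5;1 0.0016 -0.0134 0 0 0 -5;1 0.0016 -0.0134 0 0 0 -5;1 0.0016 -0.0134 0 0 0 -5;1 0.0016 -0.0134 0 0 0 -5;1 0.0016 -0.0134 0 0 0 -5;1 0.0016 -0.0134 0 0 0 -5;1 0.0016 -0.0134 0 0 0 -5;1 0.0016 -0.0134 0 0 0 -5;1 0.0016 -0.0134 0 0 0 -5;1 0.0016 -0.0134 0 0 0 -5;1 0.0016 -0.0134 0 0 0 -5;1 0.0016 -0.0134 0 0 0 -5;1 0 0 0 0 0 0;1 0 0 0 0 0 0"
}}

```text
time: 5.78
eef_pos: [0.4389, -0.0269, 0.1666]
ee_rot: [-0.031, 1.0, 0.0, 0.0]
wrist_force: [-0.1, 0.4, -0.0]
finger_gap: 0.0002
finger_force: 0.0
```

```bash
python3 - <<'E'
from h import *
s=manip.sense(); print(s['q'].round(2),s['wrist_force'].round(1))
d=(C-H)/.13; n=np.array([d[1],-d[0]]); v=s['eef_pos'][:2]-H
print('along',v@d,'off',v@n)
for n_,b in (('top',(225,145,400,275)),):
    c=cam(n_); x0,y0,x1,y1=b
    cv2.imwrite('pics/t2.png',cv2.resize(c['frame'][y0:y1,x0:x1],None,fx=4,fy=4,interpolation=cv2.INTER_CUBIC))
E
```

```text
[-0.18 -0.25  2.22  0.    1.16 -1.82] [-0.1  0.4 -0. ]
along 0.1438133129747035 off 0.05455506891652014
```

View pics/t2.png

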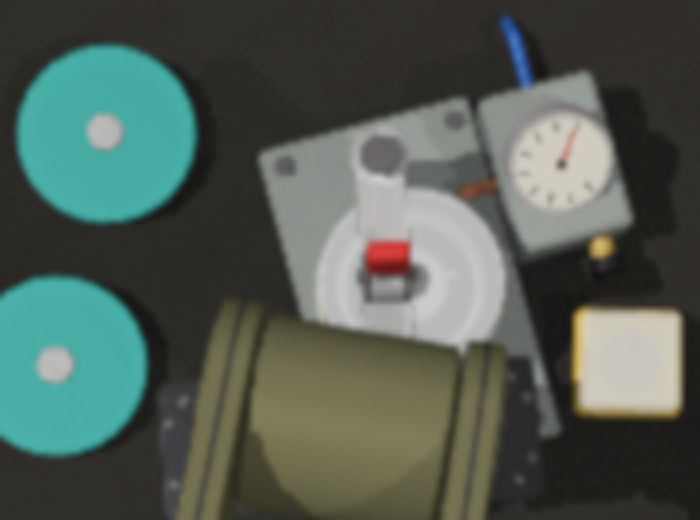

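The strap now points almost straight down the image, from (382,155) to (387,300), with about 12° still to go. The lever is still upright at (388,255).

Call:
{"name": "arm_command", "arguments": {
  "targets": "1 0.0012 -0.0134 0 0 0 -5;1 0.0006 -0.0067 0 0 0 -2.5;1 0.0003 -0.0040 0 0 0 -1.5;1 0.0003 -0.0027 0 0 0 -1;1 0.0003 -0.0027 0 0 0 -1;1 0 0 0 0 0 0;1 0 0 0 0 0 0"
}}

```text
time: 6.7
eef_pos: [0.44, -0.0566, 0.1664]
ee_rot: [-0.127, 0.992, -0.0, 0.0]
wrist_force: [0.1, -0.6, 0.8]
finger_gap: 0.0003
finger_force: 0.0
```

Call:
{"name": "arm_command", "arguments": {
  "targets": "1 0.0002 -0.0020 0 0 0 -0.5;1 0 0 0 0 0 0;1 0 0 0 0 0 0"
}}

```text
time: 7.08
eef_pos: [0.4402, -0.0586, 0.1663]
ee_rot: [-0.132, 0.991, -0.0, 0.0]
wrist_force: [-0.0, -0.0, 0.4]
finger_gap: 0.0005
finger_force: 0.1
```

Call:
{"name": "arm_command", "arguments": {
  "targets": "1 0 -0.0020 0 0 0 0;1 0 0 0 0 0 0;1 0 -0.0020 0 0 0 0;1 0 0 0 0 0 0;1 0 0 0 0 0 0"
}}

```text
time: 7.7
eef_pos: [0.4411, -0.0623, 0.1662]
ee_rot: [-0.132, 0.991, 0.0, -0.0]
wrist_force: [-2.7, 1.1, 0.7]
finger_gap: 0.0006
finger_force: 1.1
```

Call:
{"name": "arm_command", "arguments": {
  "targets": "1 0 -0.0020 0 0 0 0;1 0 0 0 0 0 0;1 0 -0.0010 0 0 0 0;1 0 0 0 0 0 0;1 0 0 0 0 0 0"
}}

```text
time: 8.32
eef_pos: [0.4413, -0.063, 0.1662]
ee_rot: [-0.131, 0.991, 0.004, -0.001]
wrist_force: [-3.6, 12.7, 5.2]
finger_gap: 0.0006
finger_force: 6.7
```

The force rose to 13 N with no further motion, so the strap is against the stop. I'll back off, rise and check.

Call:
{"name": "arm_command", "arguments": {
  "targets": "1 0 0.010 0 0 0 0;1 0 0.015 0 0 0 0;1 0 0 -0.025 0 0 0;1 0 0 -0.035 0 0 0;1 0 0 -0.035 0 0 0;1 0 0 -0.035 0 0 0;1 0 0 -0.035 0 0 0;1 0 0.05 0 0 0 0;1 0 0.05 0 0 0 0;1 0 0 0 0 0 0;1 0 0 0 0 0 0"
}}

```text
time: 9.7
eef_pos: [0.4093, 0.0554, 0.3313]
ee_rot: [-0.132, 0.991, -0.0, 0.0]
wrist_force: [0.6, 0.1, 0.2]
finger_gap: 0.0009
finger_force: 0.0
```

```bash
python3 - <<'E'
from h import *
d=(C-H)/np.linalg.norm(C-H); n=np.array([d[1],-d[0]])
for nm,(x0,y0,x1,y1) in dict(top=(225,145,400,275),scene=(205,210,385,345)).items():
    c=cam(nm); P=cloud(c); z=P[...,2]; hsv=cv2.cvtColor(c['frame'],cv2.COLOR_BGR2HSV)
    L=np.stack([(P[...,:2]-H)@d,(P[...,:2]-H)@n,z],-1)
    box=(abs(L[...,1])<.05)&(L[...,0]>-.02)&(L[...,0]<.19)
    m=box&(z>.097)&(z<.107)&(hsv[...,1]<70); q=L[m]; 
    if len(q)>20: print(nm,'strap end',q[q[:,0]>.14].mean(0).round(4),'max',q[:,0].max(),'fit slope',np.polyfit(q[:,0],q[:,1],1).round(4))
    r=box&((hsv[...,0]<8)|(hsv[...,0]>172))&(hsv[...,1]>150)&(z>.12); q=L[r]; print('red',len(q),q.mean(0).round(4) if len(q) else '',q.min(0),q.max(0))
    if nm=='scene': cv2.imwrite('pics/s3.png',cv2.resize(c['frame'][y0:y1,x0:x1],None,fx=4,fy=4,interpolation=cv2.INTER_CUBIC))
togo([*(H+.025*d),.33],195)
E
```

```text
top strap end [ 0.1537 -0.0013  0.1041] max 0.16769050093584478 fit slope [ 0.0051 -0.0013]
red 68 [ 6.710e-02 -2.000e-04  2.122e-01] [ 0.06122554 -0.00914887  0.1826741 ] [0.07096034 0.00905215 0.22165294]
scene strap end [0.1534 0.002  0.1016] max 0.16694867877875422 fit slope [-0.0005  0.0028]
red 164 [0.0606 0.005  0.1981] [ 0.05638264 -0.00784828  0.166912  ] [0.06755621 0.01229174 0.21833103]
t 9.8 pos [0.4095 0.0547 0.3312] F [ 0.4 -0.2  0.2] gap 0.0002
shift [-0.1259 -0.1413  0.0012] turn [-0.03 -0.01  0.09]
```

View pics/s3.png

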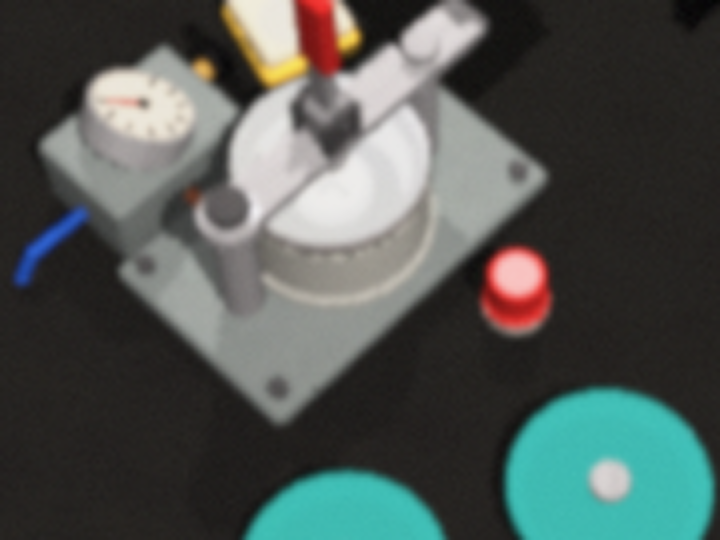

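The strap fit slope is about 0, so it lies on the catch line. The catch post is in the notch near (420,40), and the lever is upright at (318,30) in the crop, about 65 mm along the strap. I'll go to the hinge side of the lever.

Call:
{"name": "arm_command", "arguments": {
  "targets": "1 -0.021 -0.0235 0 0 0 0;1 -0.021 -0.0235 0 0 0 0;1 -0.021 -0.0235 0 0 0 0;1 -0.021 -0.0235 0 0 0 0;1 -0.021 -0.0235 0 0 0 0;1 -0.021 -0.0235 0 0 0 0;1 0 0 0 0 0 0;1 0 0 0.018 0 0 0;1 0 0 0.018 0 0 0;1 0 0 0.018 0 0 0;1 0 0 0 0 0 0;1 0 0 0 0 0 0"
}}

```text
time: 11.3
eef_pos: [0.5679, -0.0477, 0.2775]
ee_rot: [-0.132, 0.991, -0.0, 0.0]
wrist_force: [0.5, -0.6, 0.2]
finger_gap: 0.0006
finger_force: 0.0
```

```bash
python3 -c "
from h import *
d=(C-H)/np.linalg.norm(C-H)
togo([*(H+.025*d),.2765],195)"
```

```text
t 11.3 pos [ 0.5679 -0.0477  0.2775] F [ 0.5 -0.6  0.2] gap 0.0006
shift [ 0.0003 -0.0012  0.001 ] turn [-0.01  0.02  0.17]
```

Call:
{"name": "arm_command", "arguments": {
  "targets": "1 0.0123 -0.001 0.001 0 0 0;1 0.0122 0 0 0 0 0;1 0.0136 0 0.0002 0 0 0;1 0.0134 0 0.0026 0 0 0;1 0.0127 0 0.0049 0 0 0;1 0.0117 0 0.0070 0 0 0;1 0.0103 0 0.0090 0 0 0;1 0.0086 0 0.0105 0 0 0;1 0.0066 0 0.0119 0 0 0;1 0 0 0 0 0 0;1 0 0 0 0 0 0"
}}

```text
time: 12.68
eef_pos: [0.47, -0.0754, 0.2297]
ee_rot: [-0.132, 0.991, -0.0, -0.001]
wrist_force: [-0.2, 0.4, -0.2]
finger_gap: 0.0004
finger_force: 0.0
```

Call:
{"name": "arm_command", "arguments": {
  "targets": "1 0.0023 0 0.0065 0 0 0;1 0.0022 0 0.0065 0 0 0;1 0.0010 0 0.0045 0 0 0;1 0.0010 0 0.0045 0 0 0;1 0 0 0.003 0 0 0;1 0 0 0 0 0 0;1 0 0 0 0 0 0"
}}

```text
time: 13.55
eef_pos: [0.4637, -0.077, 0.2049]
ee_rot: [-0.132, 0.991, 0.0, -0.0]
wrist_force: [1.2, 0.0, 1.3]
finger_gap: 0.0007
finger_force: 1.0
```

Call:
{"name": "arm_command", "arguments": {
  "targets": "1 0 0 0.0015 0 0 0;1 0 0 0 0 0 0;1 0 0 0.0015 0 0 0;1 0 0 0 0 0 0;1 0 0 0 0 0 0"
}}

```text
time: 14.18
eef_pos: [0.4637, -0.077, 0.2037]
ee_rot: [-0.132, 0.991, 0.0, -0.001]
wrist_force: [-4.7, 0.9, 12.2]
finger_gap: 0.0002
finger_force: 5.9
```

Call:
{"name": "arm_command", "arguments": {
  "targets": "1 0 0 0.0015 0 0 0;1 0 0 0 0 0 0;1 0 0 0 0 0 0"
}}

```text
time: 14.55
eef_pos: [0.4638, -0.0771, 0.2036]
ee_rot: [-0.132, 0.991, 0.0, -0.001]
wrist_force: [-8.5, 0.1, 18.1]
finger_gap: -0.0
finger_force: 9.2
```

It stopped at fingertip z = 0.1256 m against an expected 0.126 m, with the force rising, so the lever is fully down. I'll retreat and verify.

Call:
{"name": "arm_command", "arguments": {
  "targets": "1 0 0 -0.01 0 0 0;1 0 0 -0.03 0 0 0;1 0 0 -0.04 0 0 0;1 0 0 -0.04 0 0 0;1 0 0.04 0 0 0 0;1 0 0.05 0 0 0 0;1 0 0.05 0 0 0 0;1 0 0.05 0 0 0 0;1 0 0 0 0 0 0;1 0 0 0 0 0 0"
}}

```text
time: 15.8
eef_pos: [0.414, 0.1062, 0.32]
ee_rot: [-0.132, 0.991, -0.0, -0.001]
wrist_force: [0.2, 0.8, -0.2]
finger_gap: 0.0008
finger_force: 0.0
```

```bash
python3 - <<'E'
from h import *
d=(C-H)/np.linalg.norm(C-H); n=np.array([d[1],-d[0]])
for nm,(x0,y0,x1,y1) in dict(top=(225,145,400,275),scene=(205,210,385,345)).items():
    c=cam(nm); P=cloud(c); z=P[...,2]; hsv=cv2.cvtColor(c['frame'],cv2.COLOR_BGR2HSV)
    L=np.stack([(P[...,:2]-H)@d,(P[...,:2]-H)@n,z],-1)
    box=(abs(L[...,1])<.05)&(L[...,0]>-.02)&(L[...,0]<.19)
    m=box&(z>.097)&(z<.107)&(hsv[...,1]<70); q=L[m]; print(nm,'strap',len(q),np.polyfit(q[:,0],q[:,1],1).round(4))
    r=box&((hsv[...,0]<8)|(hsv[...,0]>172))&(hsv[...,1]>150)&(z>.115); q=L[r]; print('red',len(q),q.min(0).round(3),q.max(0).round(3),'z slope',np.polyfit(q[:,0],q[:,2],1).round(3))
    if nm=='scene': cv2.imwrite('pics/s4.png',cv2.resize(c['frame'][y0:y1,x0:x1],None,fx=4,fy=4,interpolation=cv2.INTER_CUBIC))
E
```

```text
top strap 394 [ 0.0341 -0.0019]
red 234 [ 0.11  -0.011  0.122] [0.161 0.009 0.133] z slope [-0.003  0.128]
scene strap 631 [0.0536 0.0018]
red 240 [ 0.108 -0.011  0.119] [0.161 0.012 0.129] z slope [-0.004  0.125]
```

View pics/s4.png

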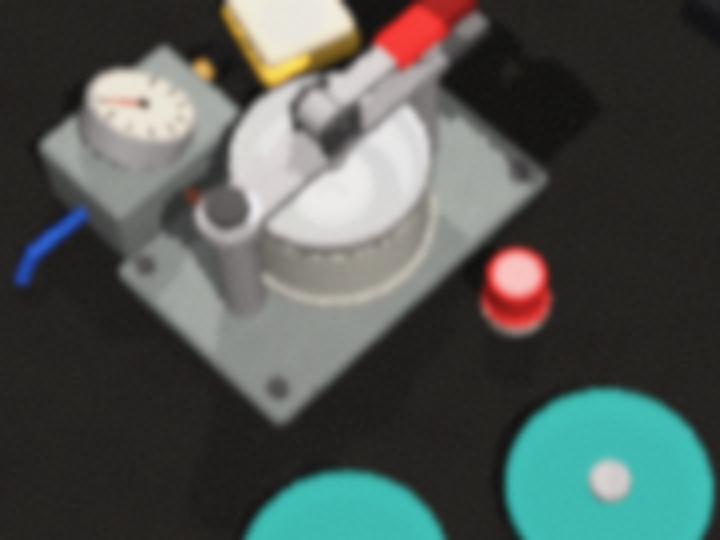

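The lever lies flat along the strap, red grip at (425,30) in the crop with z slope about 0. Its grip is centred within 1 mm of the catch line (0.05 rad would be about 7 mm). The lid, loupe and yellow movement box in the crop look unmoved. Handing in.

```bash
python3 -c "
from workcell import manip
print(manip.finish_job())"
```

```text
the job is handed in; nothing more can be done
None
```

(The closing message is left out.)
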